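# Unlatch the bottle pen

### The arm

A 6-joint arm with a two-finger parallel gripper is mounted at the origin on a cart in front of the work surface, level with it; the furniture and walls round the work are solid. World frame = base frame: x ahead of the robot, y to its left, z up, the work surface at z = 0. Lengths are in m, angles in rad, forces in N, time in s.
With the tool pointing down it reaches from about 0.25 to 0.775 m from the base axis. Payload 4 kg.
Tool frame: the origin (TCP) lies between the finger pads; the fingertips stand 8 mm ahead of it and the grasp point (between the pads) lies 11 mm behind it; z points along the fingers, y is the line along which they close (so a half turn about z gives the same grasp; the last joint's range is limited). The gripper opens to 85 mm and grips with 20 to 120 N. Pads are 22 mm wide; open, the fingers measure 114 mm over their backs; the gripper's body (76 mm by 85 mm) begins 54 mm behind the grasp point. The pads swing forward as they close: fully open they stand 13 mm farther back than shut.
Start: joints at [-1.279, 0.087, 1.371, -0, 1.684, -0.103], TCP at [0.212, -0.508, 0.239] pointing down, gripper open.
Joint ranges: [-3.1, 3.1], [-0.76, 2.03], [0.27, 2.55], [-1.08, 4.22], [0.17, 2.65], [-2.57, 2.57]. Speed limits (rad/s): [2.79, 2.79, 3.14, 3.14, 3.14, 3.14].

### API

Orientations are given as [roll, pitch, yaw] about the fixed x, y, z axes, in that order (R = Rz(yaw) Ry(pitch) Rx(roll)).
In Python, from cell import r, optics, ticket gives the robot as it stands. The module is installed in compiled form; this text tells all that it offers.
- The arm moves only by the tool step_arm, never from a script. Its argument "targets" is a list of rows, each an object with "rot": the turn, a rotation vector about the tool's x, y, z in units of 10 degrees (1.0 is 10 degrees), a list of three; "delta_pos": the shift along the tool's x, y, z in units of 25 mm (1.0 is 25 mm), a list of three; "jaw": the opening, from 0 (shut) to 1 (fully open). A call has 1 to 10 rows; each row shifts and turns the commanded pose from where the row before left it, along the tool's axes as they then stand; what a row does not reach is not made up. A row lasts 1/8 s, in which the tool goes at most 62.5 mm and 10.7 degrees, less where a joint would pass 70% of its speed; a pose out of reach is approached as far as the arm can. A call is refused whole if a number of a shift passes 1 or a number of a turn 1, either way. A call with a gripper value outside its range is refused whole. The fingers move at their own pace and stop on an object; the grip force is fixed at half the most. Time passes only in rows, so rows that do not move let the fingers close. It gives the time, the measured TCP pose, the force, the opening and the grip force at its end, in the units of the state.
- r.get_state(): the state, without advancing time (a new reading comes with each control period).
- optics.grab_frame(name): name is "scene" or "top" or "wrist"; returns a dict with "image" (384x512x3 uint8, blue, green, red), "intrinsics" (3x3 intrinsics, pixels), "origin" and "orientation" of the camera in the world; the wrist camera has in their place "tool_from_camera" (4x4, takes a point from camera to tool coordinates, whose origin is the TCP and whose axes are the flange's). Camera axes: x right, y up, looking along -z (the intrinsics and any distortion apply to the point x, -y, -z); pixel columns grow to the right and rows downward; lengths in m; the calibration is good to about 2 mm. A picture is of the moment at which its call begins: read the wrist's pose just before it. There is no depth.
- ticket.job_done(): hands the job in; it is judged then, once.
The state is a dict: "t": time; "joint_pos": joint angles; "dq": joint speeds; "joint_efforts": joint torques, N m; "ee_pos": TCP position; "ee_rot": TCP orientation; "wrist_force": force on the tool from outside, world axes, zero at the start; "ft_torque": the same for the moment, N m; "opening": finger opening in m; "gripper_force": force on a finger pad.
Only numpy, scipy, OpenCV 4.12 (cv2) and the standard library are available. Lean on these libraries where they do the work, as an engineer would, in place of code of your own. Each camera call takes 0.05 s, during which the arm holds its last target. There are 200 camera calls.

### The job

Two small bottle pens with blue barred gates stand on the worktop. On the pen that holds the white bottle with the green cap, push the gate's red ball-ended thumb lever down so that the gravity latch bar rises out of its catch, swing the gate wide open towards you, and let go. Leave the other pen, with the black-capped bottle, shut, and do not knock the bottles over.

Things in the scene. Friction and masses are not known exactly. Their poses are not given: they have to be found in the camera images.
- green_knob (a point): Centre of the red ball (22 mm across) ending the thumb lever on the gate of the pen to open, 145 mm above the worktop at rest. The gate's top rail is at 95 mm: free air round and under the ball save for the thin lever to the pivot. Pinch it from above across the gate (a finger in front, one behind), keep it pushed down and swing the gate with it, turning the wrist with the gate.
- green_hinge (a point): Point on the vertical hinge axis of that gate at the ball's rest height, 75 mm from the ball. Seen from the robot the hinge is at the left end of the gate, the catch post at the right, 183 mm from it. The point's axes turn with the gate: -y runs along the gate from hinge to catch, -x points out of the pen, the way it opens.
- green_gate (a joint): Swing of that gate, rad: 0 shut, grows as it opens outwards, towards the robot (clockwise seen from above), stop at 1.75. Gate 160 mm long, 95 mm tall; light friction, it stays where it is left.
- green_latch (a joint): Tilt of lever and latch bar, one see-saw along the gate, rad: 0 bar down in the catch, free above 0.2, stop 0.42. Pivot on the gate 125 mm from the hinge axis: past the ball by 50 mm, 15 mm lower. Pushing the ball down (about 1 N) lifts the bar: 10 mm frees it, 16 mm is safe, 21 mm is the stop (the ball also shifts 2 mm towards the hinge). Let go, the bar drops by its weight.
- black_gate (a joint): Swing of the gate of the other, alike pen (black-capped bottle inside): 0 shut; to stay shut.
- green_bottle: White reagent bottle with green screw cap, 52 mm across, 104 mm tall, standing loose in the pen to open, its side at least 50 mm behind the gate. Origin: centre of its underside, z up. The pen is open at the top, 150 x 216 mm, walls 102 mm tall.
- black_bottle: Brownish reagent bottle with black screw cap, 62 mm across, 128 mm tall, standing loose in the other pen. Origin: centre of its underside, z up.
Mind the look-alikes: they are no part of the job. Leave any orange, pink or purple look-alike of the black_bottle alone.

How it is judged:
On the way:
1. the latch bar of the pen with the green-capped bottle is lifted while its gate is still shut (value of joint green_latch above 0.15 rad and value of joint green_gate below 0.15 rad), for 0.1 s.
At the end, for the whole second after the job is handed in: The gate of the pen with the green-capped bottle stands open by at least 60 degrees (1.05 rad) and at rest, its latch lever let go so that the bar has dropped back (under 0.06 rad), the other gate is shut (under 0.05 rad), and both bottles stand upright (within 10 degrees) (value of joint green_gate above 1.05 rad and velocity of joint green_gate between -0.1 and 0.1 rad/s and value of joint green_latch below 0.06 rad and value of joint black_gate below 0.05 rad and angle between each of green_bottle, black_bottle's own z axis and vertical below 0.17 rad); the robot touches nothing.
It fails at once if the gate of the pen with the black-capped bottle is opened (value of joint black_gate above 0.1 rad).
It fails at once if a bottle is knocked over (angle between any of green_bottle, black_bottle's own z axis and vertical above 0.5 rad).
It also fails if it takes over 35 s, if anything falls off the work surface, if the arm or the gripper's body presses on something with over 40 N, if the wrist force passes 120 N, or if a joint passes its speed limit or range.

## Working session

There is one attempt and no reset: what is moved stays moved. The work goes in short steps, Python scripts to look and compute and a tool call to move; the robot and the scene stay as the last step left them, time stands still between calls to the robot, and variables do not carry over. Pictures are saved under pics/ and viewed, at most 10 in all, crops included, and the job is handed in when it is done.

Besides the shell and the picture viewer there is one more tool, called after ">>>" by a JSON object that holds its "name" and its "arguments". step_arm: Moves the arm, as the interface text tells. Its arguments: {"type":"object","properties":{"targets":{"type":"array","items":{"type":"object","properties":{"rot":{"type":"array","items":{"type":"number"}},"delta_pos":{"type":"array","items":{"type":"number"}},"jaw":{"type":"number"}}}}},"required":["targets"]}

```bash
mkdir -p pics
cat > h.py <<'E'
import numpy as np, cv2
from cell import r, optics, ticket
from scipy.spatial.transform import Rotation as Ro
def grab(n):
    f=optics.grab_frame(n); return f
def Rm(o):
    o=np.array(o,float)
    if o.shape==(3,3): return o
    return Ro.from_euler('xyz',o).as_matrix() if o.size==3 else Ro.from_quat(o).as_matrix()
def ray(f,u,v):
    K=np.array(f['intrinsics']); d=np.linalg.inv(K)@[u,v,1]; d=np.array([d[0],-d[1],-d[2]])
    return np.array(f['origin'],float), Rm(f['orientation'])@d
def onz(f,u,v,z):
    o,d=ray(f,u,v); return o+d*(z-o[2])/d[2]
def meet(a,b):
    (o1,d1),(o2,d2)=a,b; d1=d1/np.linalg.norm(d1); d2=d2/np.linalg.norm(d2)
    s=np.linalg.lstsq(np.c_[d1,-d2],o2-o1,rcond=None)[0]
    p,q=o1+s[0]*d1,o2+s[1]*d2; return (p+q)/2,np.linalg.norm(p-q)
def blobs(im,lo,hi,amin=15):
    h=cv2.cvtColor(im,cv2.COLOR_BGR2HSV); m=cv2.inRange(h,lo,hi)
    if lo[0]==0 and hi[0]<=10: m|=cv2.inRange(h,(172,lo[1],lo[2]),(180,255,255))
    n,l,s,c=cv2.connectedComponentsWithStats(m)
    return [(c[i].round(1).tolist(),s[i].tolist()) for i in range(1,n) if s[i][4]>=amin]
E
python3 - <<'E'
from h import *
print(r.get_state())
for n in('scene','top'):
    f=grab(n); cv2.imwrite(f'pics/{n}0.png',f['image']); print(n,f['intrinsics'],f['origin'],f['orientation'],[k for k in f])
    print('red',blobs(f['image'],(0,130,70),(8,255,255)))
    print('green',blobs(f['image'],(40,90,40),(85,255,255)))
E
```

```text
{'t': 0.0, 'joint_pos': array([-1.27911405e+00,  8.79814164e-02,  1.37226860e+00, -1.42553147e-05,
        1.68357531e+00, -1.03090035e-01]), 'dq': array([0.00129051, 0.00156419, 0.00040551, 0.00117967, 0.00026884,
       0.00095962]), 'joint_efforts': array([-3.62842220e-04, -3.51862693e+01, -3.13277900e+01, -2.35831722e-04,
        1.07630971e-02, -1.34916104e-05]), 'ee_pos': array([ 0.21138854, -0.50724139,  0.23811737]), 'ee_rot': array([-3.13937037e+00, -2.15666246e-04,  3.94770486e-01]), 'wrist_force': array([-0.11278378,  0.67708414, -0.76735828]), 'ft_torque': array([ 0.00990063, -0.04586364, -0.04100627]), 'gripper_force': 0.0, 'opening': 0.08568649470009183}
scene [[431.13324592   0.         258.42572276]
 [  0.         431.13324592 197.91182857]
 [  0.           0.           1.        ]] [0.20582983 0.54347993 0.76756299] [ 0.74841616 -0.0130423  -2.545524  ] ['image', 'intrinsics', 'origin', 'orientation']
red [([257.0, 51.8], [230, 36, 55, 33, 1351]), ([113.1, 105.7], [76, 75, 68, 59, 2051]), ([295.8, 136.7], [292, 132, 9, 10, 68]), ([131.8, 224.6], [120, 219, 19, 13, 40
[... 886 characters left out ...]
, ([426.0, 167.2], [422, 150, 12, 33, 100]), ([436.0, 170.6], [431, 168, 14, 6, 23]), ([457.6, 176.5], [446, 173, 22, 7, 48]), ([441.9, 182.2], [435, 181, 15, 3, 19]), ([466.0, 183.6], [460, 182, 12, 4, 22]), ([332.6, 187.7], [329, 184, 9, 9, 65]), ([184.7, 201.7], [181, 197, 9, 10, 68]), ([105.9, 223.8], [101, 222, 11, 5, 31]), ([73.0, 228.4], [70, 227, 7, 4, 20]), ([11.2, 233.3], [7, 229, 8, 10, 23]), ([264.0, 303.1], [253, 299, 23, 9, 151])]
green [([329.7, 153.3], [323, 146, 14, 15, 160]), ([107.9, 217.4], [106, 216, 6, 4, 17]), ([84.7, 220.6], [76, 218, 18, 6, 61]), ([473.1, 243.3], [457, 228, 34, 31, 559]), ([446.0, 235.2], [443, 232, 7, 7, 33]), ([286.6, 303.6], [285, 301, 4, 7, 20])]
```

View pics/scene0.png

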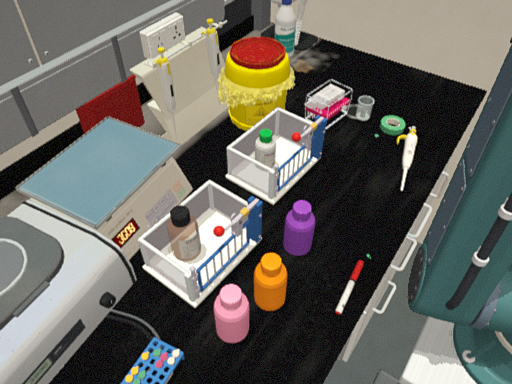

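View pics/top0.png

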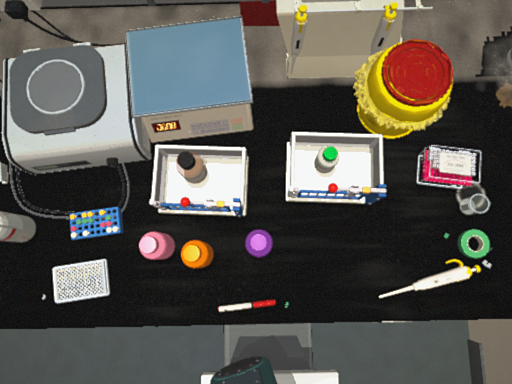

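Run:
```python
from h import *
s=grab('scene'); t=grab('top')
for (a,b) in (((295.8,136.7),(332.6,187.7)),((218.4,230.6),(184.7,201.7)),((265.4,135.4),(329.7,153.3)),((295.8,136.7),(184.7,201.7)),((218.4,230.6),(332.6,187.7))):
    print(a,b,meet(ray(s,*a),ray(t,*b)))
for p in ((332.6,187.7),(184.7,201.7)): print(onz(t,*p,.145))
for p in ((295.8,136.7),(218.4,230.6)): print(onz(s,*p,.145))
```

```text
(295.8, 136.7) (332.6, 187.7) (array([ 0.55890318, -0.14194013,  0.14805656]), np.float64(0.00012494788498286337))
(218.4, 230.6) (184.7, 201.7) (array([0.53616745, 0.17265332, 0.14877482]), np.float64(0.0002458617217880605))
(265.4, 135.4) (329.7, 153.3) (array([ 0.64422338, -0.14667738,  0.10936676]), np.float64(0.0015087988185284735))
(295.8, 136.7) (184.7, 201.7) (array([0.46629771, 0.11433971, 0.37730341]), np.float64(0.07264839430533435))
(218.4, 230.6) (332.6, 187.7) (array([ 0.71441094, -0.16639277, -0.32008914]), np.float64(0.18458536308609796))
[ 0.5595125  -0.14246164  0.145     ]
[0.53685745 0.17347149 0.145     ]
[ 0.56058411 -0.14533935  0.145     ]
[0.53805916 0.17035561 0.145     ]
```

The scene shows two pens. The green-capped one has its cap at scene (265,135), top (330,153), and its red ball at scene (296,137), top (333,188). The black-capped pen has its ball at scene (218,231), top (185,202).

What could be mistaken for the ball I want:
- The other pen's ball, at scene (218,231).
- The red lid, at (257,52).
- The red pen cap, at (357,268).

I choose the ball at scene (296,137). Next is a close crop to check it, which should also give the gate direction.

Run:
```python
from h import *
t=cv2.imread('pics/top0.png'); s=cv2.imread('pics/scene0.png')
a=cv2.resize(t[125:210,280:395],None,fx=6.5,fy=6.5,interpolation=cv2.INTER_CUBIC)[:290*2]
cv2.imwrite('pics/crop_t.png',a)
f=grab('top')
h=cv2.cvtColor(t,cv2.COLOR_BGR2HSV); m=cv2.inRange(h,(100,120,60),(125,255,255))
for x0,x1 in((285,395),(155,250)):
    mm=m.copy(); mm[:,:x0]=0; mm[:,x1:]=0; mm[:175]=0; mm[220:]=0
    ys,xs=np.nonzero(mm); print(len(xs),xs.min(),xs.max())
    for x in range(x0,x1,6):
        q=ys[xs==x]
        if len(q): print(x,q.min(),q.max(),end='; ')
    print()
```

```text
348 298 386
303 190 196; 309 191 197; 315 191 192; 321 191 197; 327 191 197; 339 192 197; 345 191 197; 357 197 198; 363 194 195; 369 194 201; 375 194 201; 381 185 197; 
242 161 241
161 203 205; 167 204 207; 173 204 208; 179 204 209; 185 209 209; 191 205 209; 197 205 209; 203 205 206; 227 207 210; 233 207 209; 239 199 213;
```

View pics/crop_t.png

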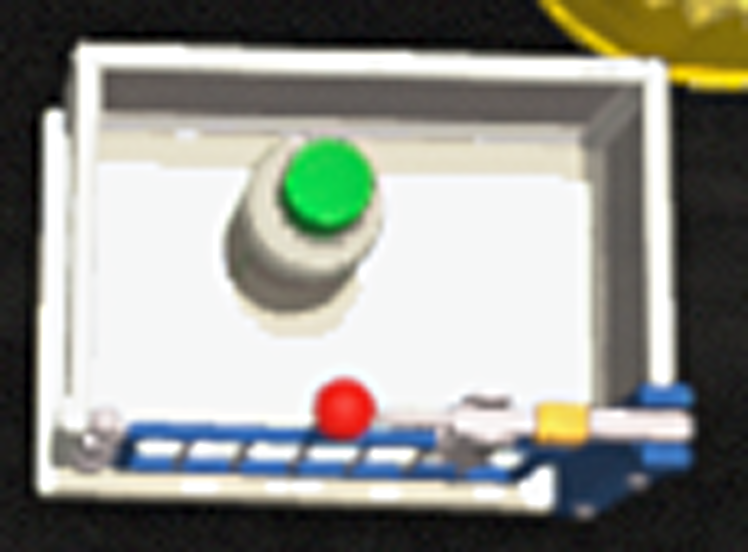

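The crop shows the green cap at crop (328,185), the red ball at (344,408), the hinge post at the left near (95,440) and the catch post at the right near (665,425), so this is the right pen. Next I compute the gate direction.

Run:
```python
from h import *
f=grab('top'); P=lambda c,z: onz(f,280+c[0]/6.5-.4,125+c[1]/6.5-.4,z)
def d(a,b,z,z2=None):
    p,q=P(a,z),P(b,z2 or z); v=(q-p)[:2]; print(p.round(4),q.round(4),np.linalg.norm(v).round(3),'ang from -y, deg',np.degrees(np.arctan2(v[0],-v[1])).round(2))
d((75,45),(665,62),.102)   # back rim
d((40,492),(545,508),.005)  # sill front
d((95,435),(344,408),.1,.145)
d((130,430),(435,436),.095)  # top rail rear edge
d((344,408),(690,425),.145,.125)
d((665,62),(665,425),.102,.102)
# predicted hinge / catch
b=np.array([.559,-.142])
for deg in (-1,-3,-5):
    a=np.radians(deg); u=np.array([np.sin(a),-np.cos(a)]); print(deg,b-.075*u,b+.108*u)
```

```text
[ 0.7008 -0.0619  0.102 ] [ 0.6891 -0.2692  0.102 ] 0.208 ang from -y, deg -3.25
[ 0.5558 -0.0498  0.005 ] [ 0.5451 -0.2415  0.005 ] 0.192 ang from -y, deg -3.21
[ 0.561 -0.064  0.1  ] [ 0.5602 -0.1423  0.145 ] 0.078 ang from -y, deg -0.56
[ 0.5633 -0.0766  0.095 ] [ 0.5587 -0.1822  0.095 ] 0.106 ang from -y, deg -2.54
[ 0.5602 -0.1423  0.145 ] [ 0.5553 -0.2611  0.125 ] 0.119 ang from -y, deg -2.4
[ 0.6891 -0.2692  0.102 ] [ 0.5594 -0.2598  0.102 ] 0.13 ang from -y, deg -94.14
-1 [ 0.56030893 -0.06701142] [ 0.55711514 -0.24998355]
-3 [ 0.5629252  -0.06710278] [ 0.55334772 -0.24985199]
-5 [ 0.56553668 -0.0672854 ] [ 0.54958718 -0.24958903]
```

>>> {"name": "step_arm", "arguments": {"targets": [{"rot": [0,0,-0.917],"delta_pos": [0,0,0],"jaw": 1},{"rot": [0,0,-0.917],"delta_pos": [0,0,0],"jaw": 1},{"rot": [0,0,-0.917],"delta_pos": [0,0,0],"jaw": 1},{"rot": [0,0,-0.917],"delta_pos": [0,0,0],"jaw": 1},{"rot": [0,0,-0.917],"delta_pos": [0,0,0],"jaw": 1},{"rot": [0,0,-0.917],"delta_pos": [0,0,0],"jaw": 1},{"rot": [0,0,-0.917],"delta_pos": [0,0,0],"jaw": 1},{"rot": [0,0,0],"delta_pos": [0,0,0],"jaw": 1}]}}

```text
t: 1.3
ee_pos: [0.2115, -0.5077, 0.2393]
ee_rot: [-3.142, -0.0, 1.513]
wrist_force: [0.1, -0.9, 0.1]
opening: 0.0854
gripper_force: 0.0
```

>>> {"name": "step_arm", "arguments": {"targets": [{"delta_pos": [0.96,0.82,0],"jaw": 1},{"delta_pos": [0.96,0.82,0],"jaw": 1},{"delta_pos": [0.96,0.82,0],"jaw": 1},{"delta_pos": [0.96,0.82,0],"jaw": 1},{"delta_pos": [0.96,0.82,0],"jaw": 1},{"delta_pos": [0.96,0.82,0],"jaw": 1},{"delta_pos": [0.96,0.82,0],"jaw": 1},{"delta_pos": [0.96,0.82,0],"jaw": 1},{"delta_pos": [0.96,0.82,0],"jaw": 1},{"delta_pos": [0.96,0.82,0],"jaw": 1}]}}

```text
invalid input
```

>>> {"name": "step_arm", "arguments": {"targets": [{"delta_pos": [0.96,0.82,0],"jaw": 1},{"delta_pos": [0.96,0.82,0],"jaw": 1},{"delta_pos": [0.96,0.82,0],"jaw": 1},{"delta_pos": [0.96,0.82,0],"jaw": 1},{"delta_pos": [0.96,0.82,0],"jaw": 1},{"delta_pos": [0.96,0.82,0],"jaw": 1},{"delta_pos": [0,0,0],"jaw": 1},{"delta_pos": [0,0,0],"jaw": 1}]}}

```text
invalid input
```

Run:
```python
from h import *
st=r.get_state(); f=optics.grab_frame('wrist'); cv2.imwrite('pics/w1.png',f['image'])
print(st['ee_pos'],st['ee_rot'],st['joint_pos'],st['wrist_force']); T=np.array(f['tool_from_camera']); print(T.round(4),f['intrinsics'])
R=Rm(st['ee_rot']); f['origin']=st['ee_pos']+R@T[:3,3]; f['orientation']=R@T[:3,:3]
bl=blobs(f['image'],(0,130,70),(8,255,255),60); print(bl)
for c,s in bl: print(c,onz(f,*c,.145))
t=grab('top')
for c,s in blobs(t['image'],(125,80,60),(150,255,255),100): print('purple',c,onz(t,*c,.08))
```

```text
[ 0.21152251 -0.50766684  0.23926301] [-3.14154339e+00 -3.26723624e-05  1.51324505e+00] [-1.27909102e+00  8.72156742e-02  1.37083641e+00 -3.53336607e-05
  1.68358813e+00 -1.22154371e+00] [ 0.14087257 -0.91644872  0.09125546]
[[ 0.0021  0.9584  0.2855  0.0718]
 [ 1.     -0.0015 -0.0022 -0.0021]
 [-0.0017  0.2855 -0.9584 -0.1348]
 [ 0.      0.      0.      1.    ]] [[287.49614893   0.         258.29317113]
 [  0.         287.49614893 188.57468802]
 [  0.           0.           1.        ]]
[]
purple [258.5, 242.7] [0.44940459 0.01898206 0.08      ]
```

View pics/w1.png

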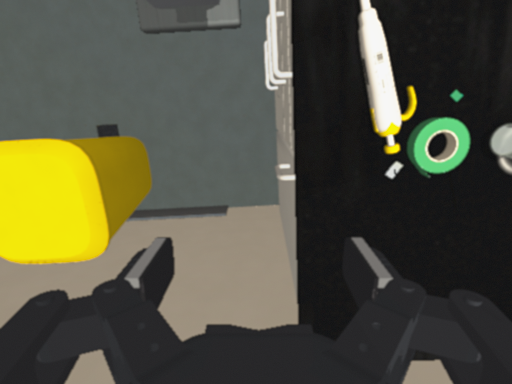

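The moves were refused because the rows had no "rot". The picture shows the wrist still at its start pose, over the bench edge (column ~290), with the green tape at (438,146) and a tall yellow object at left (70,200) that I'll be moving away from.

>>> {"name": "step_arm", "arguments": {"targets": [{"rot": [0,0,0],"delta_pos": [0.96,0.82,0],"jaw": 1},{"rot": [0,0,0],"delta_pos": [0.96,0.82,0],"jaw": 1},{"rot": [0,0,0],"delta_pos": [0.96,0.82,0],"jaw": 1},{"rot": [0,0,0],"delta_pos": [0.96,0.82,0],"jaw": 1},{"rot": [0,0,0],"delta_pos": [0.96,0.82,0],"jaw": 1},{"rot": [0,0,0],"delta_pos": [0.96,0.82,0],"jaw": 1},{"rot": [0,0,0],"delta_pos": [0.96,0.82,0],"jaw": 1},{"rot": [0,0,0],"delta_pos": [0.96,0.82,0],"jaw": 1},{"rot": [0,0,0],"delta_pos": [0.96,0.82,0],"jaw": 1},{"rot": [0,0,0],"delta_pos": [0.96,0.82,0],"jaw": 1}]}}

```text
t: 2.65
ee_pos: [0.4302, -0.2787, 0.2394]
ee_rot: [3.141, 0.0, 1.513]
wrist_force: [-0.4, -0.3, 0.3]
opening: 0.0857
gripper_force: 0.0
```

>>> {"name": "step_arm", "arguments": {"targets": [{"rot": [0,0,0],"delta_pos": [0.96,0.82,0],"jaw": 1},{"rot": [0,0,0],"delta_pos": [0.96,0.82,0],"jaw": 1},{"rot": [0,0,0],"delta_pos": [0.96,0.82,0],"jaw": 1},{"rot": [0,0,0],"delta_pos": [0.96,0.82,0],"jaw": 1},{"rot": [0,0,0],"delta_pos": [0,0.82,0],"jaw": 1},{"rot": [0,0,0],"delta_pos": [0,0.82,0],"jaw": 1},{"rot": [0,0,0],"delta_pos": [0,0,0],"jaw": 1},{"rot": [0,0,0],"delta_pos": [0,0,0],"jaw": 1}]}}

```text
t: 3.65
ee_pos: [0.5572, -0.1905, 0.2392]
ee_rot: [-3.141, 0.0, 1.514]
wrist_force: [-0.3, 0.0, -0.1]
opening: 0.0856
gripper_force: 0.0
```

```bash
cat >> h.py <<'E'
def wrist():
    st=r.get_state(); f=optics.grab_frame('wrist'); T=np.array(f['tool_from_camera'])
    R=Rm(st['ee_rot']); f['origin']=st['ee_pos']+R@T[:3,3]; f['orientation']=R@T[:3,:3]; return st,f
E
python3 - <<'E'
from h import *
st,f=wrist(); cv2.imwrite('pics/w2.png',f['image'])
print(st['t'],st['ee_pos'],st['ee_rot'],st['joint_pos'],st['wrist_force'])
bl=blobs(f['image'],(0,130,70),(8,255,255),60)
for c,s in bl: print(c,s,onz(f,*c,.145))
E
```

```text
3.65 [ 0.55722872 -0.19048819  0.23919661] [-3.14082364e+00  7.88858338e-06  1.51418875e+00] [-4.25503187e-01  1.74672723e-01  1.27342369e+00 -2.86833099e-04
  1.69421066e+00 -3.68930816e-01] [-0.26438084  0.01207002 -0.13802826]
[29.9, 11.6] [19, 0, 21, 25, 356] [ 0.40274935 -0.04864598  0.145     ]
[257.0, 137.1] [244, 124, 27, 27, 580] [ 0.55704714 -0.14448158  0.145     ]
[309.2, 310.5] [287, 297, 57, 29, 249] [ 0.5975237  -0.31039483  0.145     ]
[508.0, 312.2] [502, 305, 10, 16, 85] [ 0.78697108 -0.32282933  0.145     ]
```

View pics/w2.png

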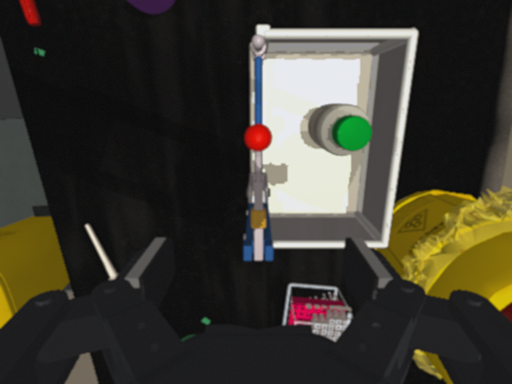

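The wrist view shows the red ball at (257,137), the hinge post at (259,45) and the catch bar at (258,250). The gate is parallel to tool x, and the ball lies about 47 mm ahead along tool x. Next I move above it with the jaw partly closed and then descend.

>>> {"name": "step_arm", "arguments": {"targets": [{"rot": [0,0,0],"delta_pos": [0.95,-0.04,0],"jaw": 0.65},{"rot": [0,0,0],"delta_pos": [0.95,-0.04,0],"jaw": 0.65},{"rot": [0,0,0],"delta_pos": [0,0,0.8],"jaw": 0.65},{"rot": [0,0,0],"delta_pos": [0,0,0.7],"jaw": 0.65},{"rot": [0,0,0],"delta_pos": [0,0,0],"jaw": 0.65},{"rot": [0,0,0],"delta_pos": [0,0,0],"jaw": 0.65}]}}

```text
t: 4.45
ee_pos: [0.5584, -0.1434, 0.2022]
ee_rot: [3.141, 0.0, 1.514]
wrist_force: [-0.8, -0.6, -0.4]
opening: 0.0554
gripper_force: 0.0
```

Run:
```python
from h import *
st,f=wrist(); cv2.imwrite('pics/w3.png',f['image'])
print(st['t'],st['ee_pos'],st['ee_rot'],st['opening'])
bl=blobs(f['image'],(0,130,70),(8,255,255),60)
for c,s in bl: print(c,s,onz(f,*c,.145))
```

```text
4.45 [ 0.55835933 -0.14335909  0.2021954 ] [3.14113311e+00 2.04430403e-04 1.51436047e+00] 0.05535918850645557
[10.3, 38.8] [0, 7, 26, 59, 814] [ 0.41352171 -0.02654317  0.145     ]
[258.9, 210.0] [245, 196, 29, 29, 669] [ 0.55708473 -0.14466847  0.145     ]
```

>>> {"name": "step_arm", "arguments": {"targets": [{"rot": [0,0,0],"delta_pos": [0,-0.02,0.92],"jaw": 0.65},{"rot": [0,0,0],"delta_pos": [0,0,0.92],"jaw": 0.65},{"rot": [0,0,0],"delta_pos": [0,0,0.92],"jaw": 0.65},{"rot": [0,0,0],"delta_pos": [0,0,0],"jaw": 0.65},{"rot": [0,0,0],"delta_pos": [0,0,0],"jaw": 0.15},{"rot": [0,0,0],"delta_pos": [0,0,0],"jaw": 0.15},{"rot": [0,0,0],"delta_pos": [0,0,0],"jaw": 0.15},{"rot": [0,0,0],"delta_pos": [0,0,0],"jaw": 0.15}]}}

```text
t: 5.5
ee_pos: [0.5588, -0.1431, 0.134]
ee_rot: [3.138, 0.001, 1.515]
wrist_force: [1.3, 0.1, 1.5]
opening: 0.0185
gripper_force: 58.5
```

>>> {"name": "step_arm", "arguments": {"targets": [{"rot": [0,0,0],"delta_pos": [0.02,0,0.24],"jaw": 0.15},{"rot": [0,0,0],"delta_pos": [0.02,0,0.24],"jaw": 0.15},{"rot": [0,0,0],"delta_pos": [0.03,0,0.2],"jaw": 0.15},{"rot": [0,0,0],"delta_pos": [0,0,0],"jaw": 0.15},{"rot": [0,0,0],"delta_pos": [0,0,0],"jaw": 0.15}]}}

```text
t: 6.12
ee_pos: [0.5582, -0.1412, 0.1165]
ee_rot: [3.141, 0.0, 1.515]
wrist_force: [1.5, 1.5, 5.4]
opening: 0.0188
gripper_force: 60.9
```

Run:
```python
from h import *
st,f=wrist()
print(st['t'],st['ee_pos'],st['ee_rot'],st['opening'],st['gripper_force'],st['wrist_force'])
w=cv2.resize(f['image'][120:384,130:390],None,fx=1.5,fy=1.5)
s=grab('scene'); print([b for b in blobs(s['image'],(0,130,70),(8,255,255)) if 270<b[0][0]<320])
c=cv2.resize(s['image'][100:200,225:345],None,fx=3.3,fy=3.96)
cv2.imwrite('pics/c4.png',np.hstack([w,c]))
```

```text
6.125 [ 0.55817761 -0.141182    0.11653266] [3.14086847e+00 4.11476260e-04 1.51531489e+00] 0.018764593452661637 60.92744708061218 [1.49493168 1.53779427 5.40952403]
[([293.8, 142.5], [291, 139, 7, 8, 47])]
```

View pics/c4.png

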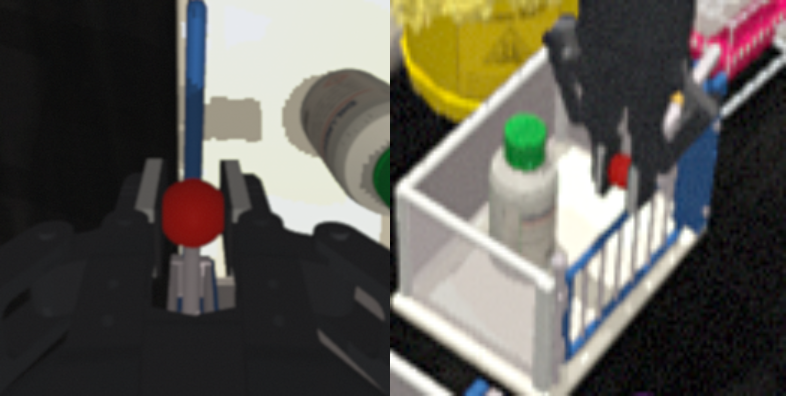

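The pictures show the ball held between the pads, at left panel (193,213) and right panel (620,172). It has dropped as expected, with its scene row going from 136.7 to 142.5, about 17 mm. Now I swing clockwise about the hinge, 73 mm ahead along tool x, in 6° rows.

>>> {"name": "step_arm", "arguments": {"targets": [{"rot": [0,0,0.6],"delta_pos": [0.016,-0.305,0],"jaw": 0.15},{"rot": [0,0,0.6],"delta_pos": [0.016,-0.305,0],"jaw": 0.15},{"rot": [0,0,0.6],"delta_pos": [0.016,-0.305,0],"jaw": 0.15},{"rot": [0,0,0.6],"delta_pos": [0.016,-0.305,0],"jaw": 0.15},{"rot": [0,0,0],"delta_pos": [0,0,0],"jaw": 0.15}]}}

```text
t: 6.85
ee_pos: [0.529, -0.1326, 0.1166]
ee_rot: [3.14, -0.001, 1.097]
wrist_force: [2.4, 3.1, 5.1]
opening: 0.0188
gripper_force: 60.9
```

Run:
```python
from h import *
st=r.get_state(); s=grab('scene'); t=grab('top')
print(st['ee_pos'],st['ee_rot'],st['wrist_force'],st['opening'],st['gripper_force'])
print([b for b in blobs(s['image'],(0,130,70),(8,255,255)) if 250<b[0][0]<330 and b[0][1]>80])
h=cv2.cvtColor(t['image'],cv2.COLOR_BGR2HSV); m=cv2.inRange(h,(100,120,60),(125,255,255)); m[:,:285]=0;m[:,395:]=0;m[:175]=0;m[240:]=0
ys,xs=np.nonzero(m); print([(x,ys[xs==x].min(),ys[xs==x].max()) for x in range(290,395,6) if (xs==x).any()])
```

```text
[ 0.52901387 -0.13255797  0.11656253] [ 3.14048120e+00 -1.45927073e-03  1.09680436e+00] [2.42739781 3.12537173 5.10212846] 0.018797656000015088 60.91241955757141
[([301.7, 149.0], [300, 145, 5, 9, 29])]
[(302, np.int64(193), np.int64(202)), (308, np.int64(196), np.int64(202)), (332, np.int64(215), np.int64(217)), (338, np.int64(218), np.int64(220)), (344, np.int64(220), np.int64(223)), (350, np.int64(223), np.int64(226)), (356, np.int64(222), np.int64(225))]
```

The gate follows: its blue rail now slants towards the robot, and the forces are small. I continue to about 78°.

>>> {"name": "step_arm", "arguments": {"targets": [{"rot": [0,0,0.6],"delta_pos": [0.016,-0.305,0],"jaw": 0.15},{"rot": [0,0,0.6],"delta_pos": [0.016,-0.305,0],"jaw": 0.15},{"rot": [0,0,0.6],"delta_pos": [0.016,-0.305,0],"jaw": 0.15},{"rot": [0,0,0.6],"delta_pos": [0.016,-0.305,0],"jaw": 0.15},{"rot": [0,0,0],"delta_pos": [0,0,0],"jaw": 0.15}]}}

```text
t: 7.58
ee_pos: [0.5064, -0.1132, 0.1167]
ee_rot: [3.14, -0.003, 0.679]
wrist_force: [4.1, 3.9, 3.9]
opening: 0.0191
gripper_force: 60.9
```

>>> {"name": "step_arm", "arguments": {"targets": [{"rot": [0,0,0.6],"delta_pos": [0.016,-0.305,0],"jaw": 0.15},{"rot": [0,0,0.6],"delta_pos": [0.016,-0.305,0],"jaw": 0.15},{"rot": [0,0,0.6],"delta_pos": [0.016,-0.305,0],"jaw": 0.15},{"rot": [0,0,0.6],"delta_pos": [0.016,-0.305,0],"jaw": 0.15},{"rot": [0,0,0.6],"delta_pos": [0.016,-0.305,0],"jaw": 0.15},{"rot": [0,0,0],"delta_pos": [0,0,0],"jaw": 0.15},{"rot": [0,0,0],"delta_pos": [0,0,0],"jaw": 0.15}]}}

```text
t: 8.45
ee_pos: [0.492, -0.0793, 0.1169]
ee_rot: [3.141, -0.005, 0.156]
wrist_force: [5.9, 2.0, 5.8]
opening: 0.0187
gripper_force: 60.9
```

>>> {"name": "step_arm", "arguments": {"targets": [{"rot": [0,0,0],"delta_pos": [-0.03,0,-0.34],"jaw": 0.15},{"rot": [0,0,0],"delta_pos": [-0.03,0,-0.3],"jaw": 0.15},{"rot": [0,0,0],"delta_pos": [0,0,0],"jaw": 0.15},{"rot": [0,0,0],"delta_pos": [0,0,0],"jaw": 0.3},{"rot": [0,0,0],"delta_pos": [0,0,0],"jaw": 0.5},{"rot": [0,0,0],"delta_pos": [0,0,0],"jaw": 0.5},{"rot": [0,0,0],"delta_pos": [0,0,0],"jaw": 0.5}]}}

```text
t: 9.32
ee_pos: [0.4882, -0.0799, 0.1316]
ee_rot: [3.141, 0.001, 0.154]
wrist_force: [0.8, -0.0, 0.1]
opening: 0.0424
gripper_force: 0.0
```

>>> {"name": "step_arm", "arguments": {"targets": [{"rot": [0,0,0],"delta_pos": [0,0,-0.4],"jaw": 0.5},{"rot": [0,0,0],"delta_pos": [0,0,-0.8],"jaw": 0.5},{"rot": [0,0,0],"delta_pos": [0,0,-1],"jaw": 0.5},{"rot": [0,0,0],"delta_pos": [0,0,-1],"jaw": 0.5},{"rot": [0,0,0],"delta_pos": [0,0,-1],"jaw": 0.5},{"rot": [0,0,0],"delta_pos": [0,0,0],"jaw": 0.5},{"rot": [0,0,0],"delta_pos": [0,0,0],"jaw": 0.5}]}}

```text
t: 10.2
ee_pos: [0.4882, -0.0796, 0.2361]
ee_rot: [-3.141, 0.001, 0.154]
wrist_force: [0.7, 0.4, -0.0]
opening: 0.0427
gripper_force: 0.0
```

Run:
```python
from h import *
st,f=wrist(); s=grab('scene'); t=grab('top')
print(st['t'],st['ee_pos'],st['wrist_force'],st['opening'])
for c,q in blobs(f['image'],(0,130,70),(8,255,255),200): print(c,q,onz(f,*c,.145))
for c,q in blobs(s['image'],(0,130,70),(8,255,255)):
    if 200<c[0]<340 and c[1]>100: print('scene',c,q,onz(s,*c,.145))
cv2.imwrite('pics/end.png',np.hstack([cv2.resize(s['image'][90:310,130:370],(400,366)),cv2.resize(f['image'],(400,366))]))
```

```text
10.2 [ 0.48815704 -0.07964985  0.23613115] [ 0.73270029  0.41578504 -0.04330796] 0.0426857883206343
[258.4, 193.2] [245, 181, 27, 26, 566] [ 0.48770192 -0.080437    0.145     ]
scene [309.2, 164.9] [305, 161, 10, 10, 66] [ 0.48885813 -0.08053636  0.145     ]
scene [218.5, 230.6] [214, 226, 10, 10, 84] [0.53790833 0.17025098 0.145     ]
```

View pics/end.png

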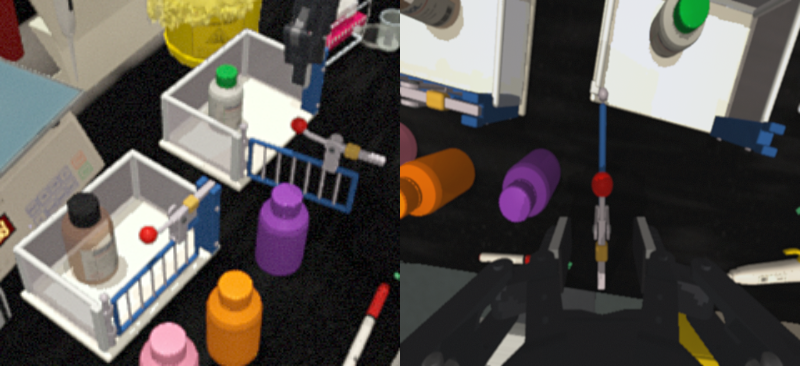

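The gate stands open about 77°, with its ball at left panel (299,125) and right panel (602,185). Both views put the ball at rest height, so the bar has dropped. The other gate is shut, both bottles are upright, and the gripper is clear.

```bash
python3 -c "
from cell import ticket; print(ticket.job_done())"
```

```text
the job is handed in; nothing more can be done
None
```

I handed the job in: by the last pictures, the green-capped bottle's gate is open about 77° with its latch bar dropped back, the other pen is shut, both bottles are upright, and the gripper is clear (no verdict was returned).

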